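# Park the tea infuser upright in its drip cup

## Task

First pull the drip tray fully out from under the wooden riser by its knob. Then lift the steel tea infuser out of the glass it leans in and stand it upright, handle straight up, with its ball seated in the small white drip cup on the tray; set it down gently and let go, do not drop it. Leave the tray pulled out, the glasses standing on their saucers, and everything else where it is.

Things in the scene. Friction and masses are not known exactly. Their poses are not given: they have to be found in the camera images.
- infuser: steel tea infuser, about 70 g: 42 mm ball with a straight round handle 10 mm thick. z axis along the handle, from ball to handle end. Origin on the handle axis: ball centre at z = -22 mm, handle end at z = +113 mm. The ball starts at the bottom of glass, the handle leaning on the rim, 30 to 37 deg from vertical, mainly to the right (-y), about 50 mm of it past the rim
- ball (a point): centre of the infuser's ball. The balance point is about 8 mm above it, so in the drip cup the infuser does not right itself: it stays, by friction, at the tilt it was let go with. The ball leaves the glass only by a lift straight up, and is clear when it is 120 mm above the glass's underside
- glass: clear tumbler holding the infuser: 90 mm high, outside width 72 mm at the foot and 78 mm at the rim, walls 3 mm, bottom 5 mm, 220 g, loose, on one of three white saucers (100 mm wide) fixed on the silver tray, its foot 10 mm above the counter. Origin: centre of its underside, z up
- seat (a point): on the pull-out tray: where the ball's centre lies when seated in the drip cup, 50 mm above the counter. The drip cup is a white ring-shaped cup fixed to the tray, at the rim 34 mm inside and 42 mm outside width; rim 38 mm above the counter; the ball touches only the rim. With the tray in, the cup is under the riser. The tray pulls out along -x of the point
- knob (a point): centre of the top of the upright steel knob post at the tray's front: 16 mm thick, 50 mm tall, top 62 mm above the counter, 62 mm in front of the drip cup's centre, 32 mm before the riser's front edge when the tray is in; can be gripped from above, across the tray (along y of the point). The tray pulls out along -x of the point
- pullout (a joint): how far the steel drip tray (170 mm wide) is pulled out, in m: 0 fully in, 0.120 fully out at its stop; slides with about 1.5 N of friction plus slight damping and stays where it is left; at the start 0 to 0.02
- riser: fixed beech riser (a low shelf bridge), 180 mm deep (x), 220 mm wide (y), top 72 mm and underside 56 mm above the counter; origin on the counter under its centre, z up; its front edge is at its x = -90 mm; its yaw is up to 0.2 rad. The caddy and spoon holder stand on its rear half
- glass_b: empty straight clear glass tumbler, same size as glass; origin centre of underside; bystander
- glass_c: empty straight clear glass tumbler, same size as glass; origin centre of underside; bystander
- caddy: white plastic caddy with grey clip-on lid, 92 x 117 x 101 mm, on the riser; origin centre of underside; bystander
- spoon_holder: steel beaker of 56 mm diameter and 80 mm height holding teaspoons up to 140 mm, on the riser; origin centre of underside; bystander
- honey_jar: amber glass jar 56 mm wide, 80 mm high, on the counter; origin centre of underside; bystander
- sugar_bowl: white bowl 90 mm wide, 50 mm high, on the counter; origin centre of underside; bystander
- teaspoon: steel teaspoon 140 mm long lying on the counter to the left; origin under its middle; bystander
Mind the look-alikes: they are no part of the job. What is shaped like the infuser but green or purple is not meant. What is shaped like the glass but yellow is not meant.

How it is judged:
On the way, in this order (a step that is already met when the one before it is completed fails the run):
1. the drip tray is pulled out to within 12 mm of its stop, the infuser still in its glass (value of joint pullout above 0.108 m and z of ball in the frame of glass below 0.06 m), for 0.2 s.
2. the infuser is lifted out of its glass (z of ball in the frame of glass above 0.11 m and value of joint pullout above 0.105 m), for 0.1 s.
At the end, for the whole second after the job is handed in: Ball seated in the drip cup (centre within 6 mm sideways and 5 mm in height of the seat point), infuser within 0.15 rad of upright, released and at rest; tray out at least 105 mm; all three glasses upright within 0.1 rad, the infuser's glass within 30 mm of its start (horizontal distance between ball and seat below 0.006 m and z of ball in the frame of seat between -0.005 and 0.005 m and angle between infuser's own z axis and vertical below 0.15 rad and linear speed of infuser below 0.02 m/s and angular speed of infuser below 0.15 rad/s and value of joint pullout above 0.105 m and angle between each of glass, glass_b, glass_c's own z axis and vertical below 0.1 rad and distance of glass from where it was at the start of the episode below 0.03 m); the robot touches nothing.
It fails at once if the infuser falls: moves faster than 0.5 m/s while the fingers do not touch it (linear speed of infuser above 0.5 m/s and contact force between the fingers and infuser below 0.05 N).
It fails at once if a glass is tipped by more than 0.4 rad (angle between any of glass, glass_b, glass_c's own z axis and vertical above 0.4 rad).
It fails at once if a bystander is moved by more than 30 mm (distance of any of glass_b, glass_c, caddy, spoon_holder, honey_jar, sugar_bowl, teaspoon from where it was at the start of the episode above 0.03 m).
It also fails if it takes over 67 s, if anything falls off the work surface, if the arm or the gripper's body presses on something with over 40 N, if the wrist force passes 120 N, or if a joint passes its speed limit or range.

## Robot

A 7-joint arm with a two-finger parallel gripper is mounted at the origin on the work surface. World frame = base frame: x ahead of the robot, y to its left, z up, the work surface at z = 0. Lengths are in m, angles in rad, forces in N, time in s.
With the tool pointing down it reaches from about 0.425 to 1.025 m from the base axis. Payload 9.4 kg.
Tool frame: the origin (TCP) lies midway between the tips of the shut fingers; the grasp point (between the pads) lies 19 mm behind it; z points along the fingers, y is the line along which they close (so a half turn about z gives the same grasp; the last joint's range is limited). The gripper opens to 85 mm and grips with 20 to 120 N. Pads are 22 mm wide; open, the fingers measure 114 mm over their backs; the gripper's body (76 mm by 85 mm) begins 54 mm behind the grasp point. The pads swing forward as they close: fully open they stand 13 mm farther back than shut.
Start: joints at [-1.341, 0.599, -0.003, 1.599, 0.002, 0.943, -0.08], TCP at [0.219, 0.691, 0.231] pointing down, gripper open.
Joint ranges: [-2.57, 2.57], [-0.35, 1.97], [-1.29, 1.29], [0.11, 2.56], [-1.05, 4.19], [0.11, 1.86], [-2.63, 2.63]. Speed limits (rad/s): [2.22, 2.22, 3.01, 3.01, 3.14, 3.14, 3.14].

## Interface

Orientations are given as a unit quaternion [x, y, z, w].
In Python, from rig import r gives the robot as it stands. Calls block until the motion is done:
- r.reach(position, orientation): joint-space move of the TCP to a pose.
- r.move_straight(position, orientation=None, vel=0.15): straight line of the TCP; orientation=None keeps the orientation; vel is the mean speed in m/s.
- r.goto_joints(angles): joint-space move.
- r.ungrasp() and r.grab(f_grip=None): open the fingers fully, or close them until they stop; f_grip is the grip in N (None keeps the last).
- r.dwell(seconds).
- r.inverse_kinematics(position, orientation): joint angles nearest the present ones, or None.
- r.snapshot(name): name is "scene" or "top" or "wrist"; returns a dict with "frame" (480x640x3 uint8, red, green, blue), "camera_matrix" (3x3 intrinsics, pixels), "R" (3x3) and "t" (3): a world point X has camera coordinates R X + t; the wrist camera has in their place "tool_from_camera" (4x4, takes a point from camera to tool coordinates, whose origin is the TCP and whose axes are the flange's). Camera axes: x right, y down, z forward; pixel columns grow to the right and rows downward; lengths in m; the calibration is good to about 2 mm. A picture is of the moment at which its call begins: read the wrist's pose just before it. There is no depth.
A pose or a line that the arm cannot do raises r.Unreachable and nothing moves.
- r.finish_job(): hands the job in; it is judged then, once.
Trained networks look in a picture, given as the dict that the camera call returned (one of the last four; its "shot" number tells which), for a name from the list of things; names that differ only in an ending like _2 or _b are one class to them, and where a whole thing is asked for, a point or a joint stands for the part that bears it (a point fixed in the world has none). Each returns a list of dicts, best first, with "conf" (0 to 1); they miss things now and then, are a little off and sometimes report something else, mostly with a low value. They report only what shows in the picture. A call takes as long as a camera call. They do not tell look-alikes from the thing itself.
- r.recognise(picture, label): "position" ([column, row] in pixels, amid what is visible of it).
Readings, each from a call of its own:
- r.get_time(): time.
- r.get_joint_pos(): joint angles.
- r.get_joint_velocities(): joint speeds.
- r.get_joint_efforts(): joint torques, N m.
- r.get_tcp_pos(): TCP position.
- r.get_tool_rot(): TCP orientation.
- r.get_contact_force(): force on the tool from outside, world axes, zero at the start.
- r.get_moment(): the same for the moment, N m.
- r.get_gripper_width(): finger opening in m.
- r.get_grasp_force(): force on a finger pad.
Only numpy, scipy, OpenCV 4.12 (cv2) and the standard library are available. Lean on these libraries where they do the work, as an engineer would, in place of code of your own. Each camera call takes 0.05 s, during which the arm holds its last target. There are 200 camera calls.

## Working session

There is one attempt and no reset: what is moved stays moved. The work goes in short steps, each a Python script; the robot and the scene stay as the last script left them, time stands still between calls to the robot, and variables do not carry over. Pictures are saved under pics/ and viewed, at most 10 in all, crops included, and the job is handed in when it is done.

```bash
mkdir -p pics; ls
cat > h.py <<'E'
import numpy as np, cv2, pickle
from rig import r
def snap(n,f=None):
    p=r.snapshot(n)
    if f: cv2.imwrite(f'pics/{f}.png',p['frame'][:,:,::-1])
    return p
def ray(p,px):
    K=np.array(p['camera_matrix']);R=np.array(p['R']);t=np.array(p['t'])
    d=R.T@np.linalg.solve(K,[px[0],px[1],1.]);return -R.T@t,d
def atz(p,px,z):
    o,d=ray(p,px);return o+d*(z-o[2])/d[2]
def proj(p,X):
    c=np.array(p['R'])@np.array(X)+np.array(p['t']);c=np.array(p['camera_matrix'])@c;return c[:2]/c[2]
def tri(a,b):
    A=[];B=[]
    M=np.zeros((3,3));v=np.zeros(3)
    for p,px in (a,b):
        o,d=ray(p,px);d=d/np.linalg.norm(d);P=np.eye(3)-np.outer(d,d);M+=P;v+=P@o
    return np.linalg.solve(M,v)
E
python3 - <<'E'
from h import *
np.set_printoptions(precision=3,suppress=True)
S=snap('scene','scene0');T=snap('top','top0')
pickle.dump((S,T),open('st.pkl','wb'))
for P,n in((S,'scene'),(T,'top')):
    o=-np.array(P['R']).T@np.array(P['t']);print(n,'cam',o)
    for l in ['infuser','ball','glass','seat','knob','riser','pullout','caddy','spoon_holder','honey_jar','sugar_bowl','teaspoon']:
        try: print(l,[(np.round(d['position']).tolist(),round(d['conf'],2)) for d in r.recognise(P,l)])
        except Exception as e: print(l,e)
E
```

```text
pics
scene cam [ 1.003 -0.732  1.07 ]
infuser [([245.0, 317.0], 0.65), ([141.0, 365.0], 0.58)]
ball [([250.0, 319.0], 0.71), ([140.0, 364.0], 0.69), ([173.0, 297.0], 0.56)]
glass [([202.0, 362.0], 0.94), ([285.0, 296.0], 0.87), ([315.0, 274.0], 0.7)]
seat [([389.0, 214.0], 0.84), ([439.0, 222.0], 0.51)]
knob [([392.0, 213.0], 0.82)]
riser [([411.0, 222.0], 0.86), ([284.0, 298.0], 0.45)]
pullout [([392.0, 209.0], 0.82)]
caddy [([436.0, 222.0], 0.72), ([392.0, 210.0], 0.6)]
spoon_holder [([457.0, 189.0], 0.74)]
honey_jar [([385.0, 289.0], 0.62)]
sugar_bowl [([448.0, 166.0], 0.59)]
teaspoon [([409.0, 154.0], 0.66), ([392.0, 214.0], 0.16)]
top cam [ 0.313 -0.101  1.416]
infuser [([420.0, 246.0], 0.72), ([492.0, 296.0], 0.72), ([440.0, 318.0], 0.7)]
ball [([415.0, 245.0], 0.71), ([444.0, 320.0], 0.7), ([318.0, 180.0], 0.7), ([493.0, 299.0], 0.65)]
glass [([385.0, 236.0], 0.81), ([347.0, 232.0], 0.75), ([467.0, 248.0], 0.58), ([417.0, 240.0], 0.55)]
seat [([227.0, 221.0], 0.67)]
knob [([228.0, 220.0], 0.91)]
riser [([229.0, 201.0], 0.9)]
pullout [([231.0, 223.0], 0.88)]
caddy [([236.0, 162.0], 0.86)]
spoon_holder [([204.0, 165.0], 0.76)]
honey_jar [([319.0, 179.0], 0.79)]
sugar_bowl [([143.0, 206.0], 0.58)]
teaspoon [([142.0, 250.0], 0.63)]
```

Run:
```python
from h import *
S,T=pickle.load(open('st.pkl','rb'))
f=S['frame'][:,:,::-1];cv2.imwrite('pics/s1.png',cv2.resize(f[150:420,100:500],(800,540),interpolation=cv2.INTER_CUBIC))
f=T['frame'][:,:,::-1];cv2.imwrite('pics/t1.png',cv2.resize(f[130:340,120:520],(800,420),interpolation=cv2.INTER_CUBIC))
```

```text
(no output)
```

View pics/s1.png

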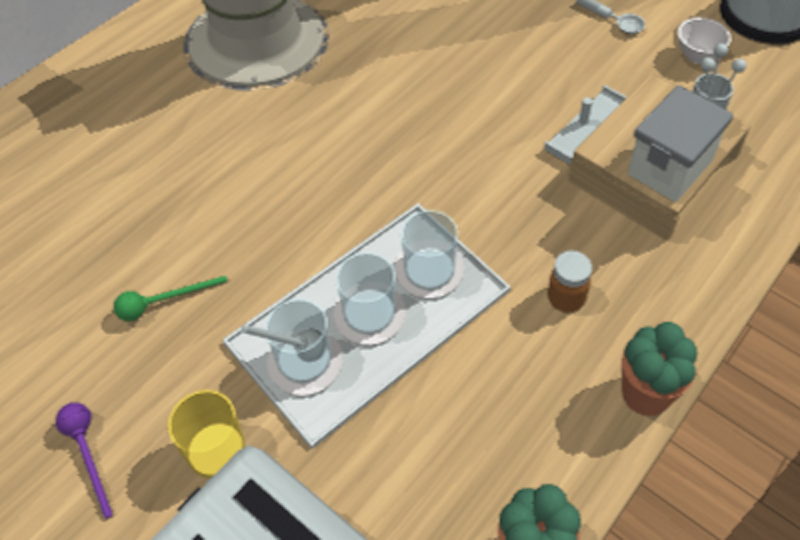

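View pics/t1.png

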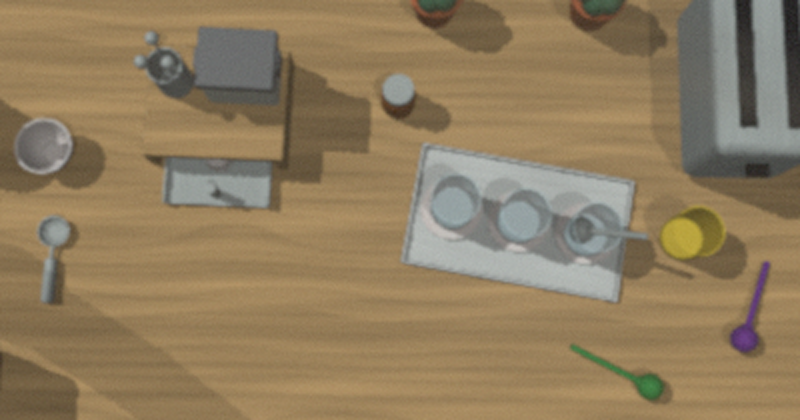

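The steel-coloured infuser stands in the rightmost clear glass (top pixel about 415,245; scene about 245,318). The green one (top 440,318) and the purple one (492,296) are look-alikes lying on the counter, and the yellow glass (467,248) is a look-alike too. The steel infuser in the clear glass on a saucer fits the description. The knob is at top (227,223), scene (393,200). I'll confirm this in one enlarged crop.

Run:
```python
from h import *
S,T=pickle.load(open('st.pkl','rb'))
def c(P,x,y,w,h,k): return cv2.resize(P['frame'][y:y+h,x:x+w,::-1],(w*k,h*k),interpolation=cv2.INTER_CUBIC)
a=c(S,215,290,66,50,6);b=c(T,380,215,66,50,6);d=c(S,365,185,66,50,6);e=c(T,195,195,66,50,6)
cv2.imwrite('pics/m1.png',np.vstack([np.hstack([a,b]),np.hstack([d,e])]))
```

```text
(no output)
```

View pics/m1.png

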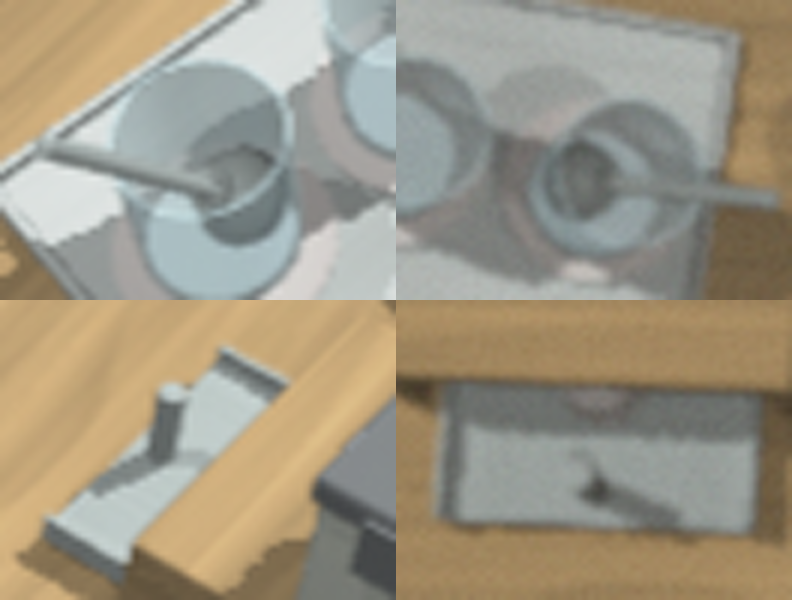

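The crop confirms it: a grey steel infuser in the clear tumbler. Its handle tip is at scene (222,315) / top (443,248) and its ball at about top (411,245). The knob top is at scene (394,200) / top (225,222).

Run:
```python
from h import *
np.set_printoptions(precision=4,suppress=True)
S,T=pickle.load(open('st.pkl','rb'))
k=tri((S,(394,200)),(T,(225.3,221.7)));print('knob',k,atz(S,(394,200),.062),atz(T,(225.3,221.7),.062))
tip=tri((S,(222,315)),(T,(443.2,248)));print('tip',tip,proj(S,tip),proj(T,tip))
ball=tri((S,(254.7,321.7)),(T,(410.7,244.7)));print('ball',ball,proj(S,ball),proj(T,ball),atz(T,(410.7,244.7),.036))
c=lambda u,v:((u-396)/6+195,(v-300)/6+195)
a,b=atz(T,c(440,520),.0),atz(T,c(755,530),.0);print('front edge',a,b,np.arctan2((a-b)[0],(a-b)[1]))
a,b=atz(T,(120+145/2,130+157/2),.072),atz(T,(120+285/2,130+162/2),.072);print('riser',a,b,np.arctan2((a-b)[0],(a-b)[1]))
print(r.get_tool_rot(),r.get_tcp_pos(),r.get_time())
R=np.array(r.snapshot('wrist')['tool_from_camera']);print(R)
```

```text
knob [0.5767 0.1865 0.0634] [0.5754 0.1865 0.062 ] [0.578  0.1876 0.062 ]
tip [ 0.4964 -0.4671  0.1427] [221.4307 315.0601] [442.8314 247.7162]
ball [ 0.52   -0.3959  0.0354] [254.5219 321.722 ] [410.5866 244.6039] [ 0.5196 -0.3961  0.036 ]
front edge [0.5558 0.2737 0.    ] [0.5533 0.1031 0.    ] 0.014280854685440022
riser [0.616  0.2893 0.072 ] [0.612  0.0717 0.072 ] 0.018137411256809604
[0.1528 0.9883 0.     0.    ] [0.219  0.6912 0.2313] 1.3
[[-0.0007 -0.9617 -0.2741  0.0698]
 [ 1.     -0.0008  0.0005  0.0007]
 [-0.0007 -0.2741  0.9617 -0.1427]
 [ 0.      0.      0.      1.    ]]
```

Run:
```python
from h import *
from scipy.spatial.transform import Rotation as Ro
np.set_printoptions(precision=4,suppress=True)
yaw=-0.016
q=(Ro.from_euler('z',yaw)*Ro.from_quat([0,1,0,0])).as_quat()
k=np.array([.5765,.187]);d=-np.array([np.cos(yaw),np.sin(yaw)])
r.reach([*k,.20],q)
r.move_straight([*k,.030],q,vel=.12)
r.grab(30)
print(r.get_gripper_width(),r.get_contact_force(),r.get_tcp_pos(),r.get_time())
p0=np.array(r.get_tcp_pos());f0=np.array(r.get_contact_force())
s=0
r.move_straight(p0+[*(d*.10),0],q,vel=.06);s=.10
print(s,r.get_contact_force()-f0)
while s<.126:
    s+=.003;r.move_straight(p0+[*(d*s),0],q,vel=.03)
    f=(r.get_contact_force()-f0)[:2]@d
    print(round(s,3),round(f,2))
    if f<-12: break
print(r.get_tcp_pos(),r.get_gripper_width())
r.ungrasp()
print(r.get_tcp_pos(),r.get_time())
r.move_straight([*np.array(r.get_tcp_pos())[:2],.25],q,vel=.2)
S=snap('scene','scene1');T=snap('top','top1');W=snap('wrist','w1')
pickle.dump((S,T),open('st2.pkl','wb'))
def c(P,x,y,w,h,k): return cv2.resize(P['frame'][y:y+h,x:x+w,::-1],(w*k,h*k),interpolation=cv2.INTER_CUBIC)
a=c(S,335,180,100,75,4);b=c(T,190,190,100,75,4)
cv2.imwrite('pics/m2.png',np.vstack([np.hstack([a,b]),np.hstack([cv2.resize(W['frame'][:,:,::-1],(400,300)),c(S,205,280,100,75,4)])]))
for P in(S,T): print([(l,[(x['position'],x['conf']) for x in r.recognise(P,l)]) for l in('seat','knob')])
```

```text
0.014853090752679796 [-1.2633 -0.2445  2.958 ] [0.5765 0.187  0.0302] 5.7667
0.1 [ 1.4297  5.8149 -2.9268]
0.103 -0.48
0.106 -7.13
0.109 -13.37
[0.4714 0.1896 0.0302] 0.015214673112197478
[0.4674 0.1887 0.0301] 9.0167
[('seat', [([382.0, 204.0], 0.84), ([406.5, 157.3], 0.57), ([439.1, 221.8], 0.46)]), ('knob', [([379.3, 206.0], 0.7)])]
[('seat', [([231.4, 235.0], 0.83), ([348.5, 229.6], 0.45)]), ('knob', [([234.4, 233.0], 0.59)])]
```

View pics/m2.png

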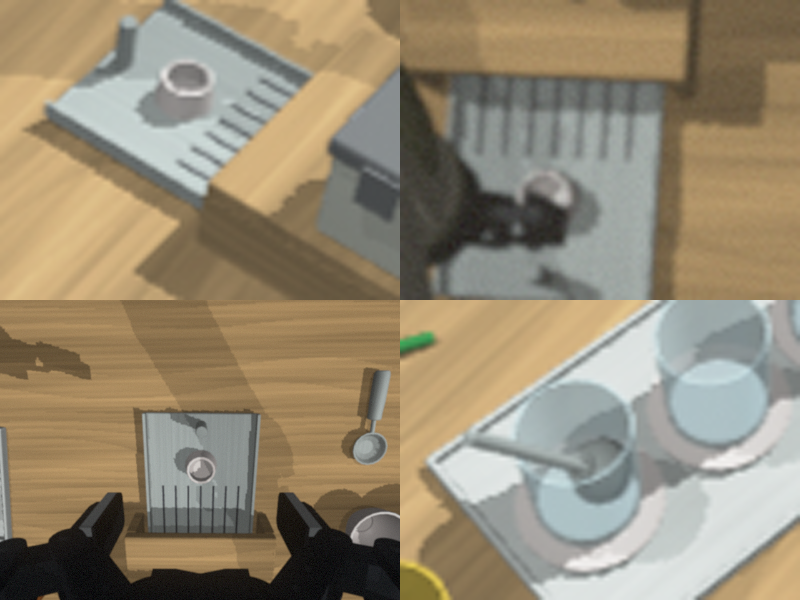

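Bottom left is the wrist view, with the cup ring at about (322,269) full-scale. In the scene picture the cup rim is at (381.8,200) and the knob top at (366.8,185.5). The tray appears to be out, and I'll verify that numerically while the arm moves clear.

```bash
cat >> h.py <<'E'
from scipy.spatial.transform import Rotation as Ro
def wcal(P,pos,q):
    M=np.eye(4);M[:3,:3]=Ro.from_quat(q).as_matrix();M[:3,3]=pos
    C=M@np.array(P['tool_from_camera']);Rt=C[:3,:3].T
    P=dict(P);P['R']=Rt;P['t']=-Rt@C[:3,3];return P
E
python3 - <<'E'
from h import *
np.set_printoptions(precision=4,suppress=True)
S,T=pickle.load(open('st2.pkl','rb'))
pos,q=r.get_tcp_pos(),r.get_tool_rot();W=wcal(snap('wrist','w2'),pos,q)
print('cup S',atz(S,(381.75,200),.038),'W',atz(W,(321.6,269),.038),'T',atz(T,(190+147/4.,190+188/4.),.038))
print('knob S',atz(S,(366.75,185.5),.062))
# riser lower/upper front edge in T
f=lambda u,v,P=T:atz(P,(190+(u-400)/4,190+v/4),.072)
print('riser T',f(400,73),f(685,80))
g=cv2.cvtColor(W['frame'],cv2.COLOR_RGB2HSV)
m=((g[...,1]<60)&(g[...,2]>150)).astype('uint8');n,l,s,c=cv2.connectedComponentsWithStats(m[230:310,285:360]);print(s,c+[285,230])
cv2.imwrite('pics/m3.png',np.hstack([cv2.resize(W['frame'][200:440,200:440,::-1],(480,480),interpolation=cv2.INTER_CUBIC)]))
E
```

```text
cup S [0.5342 0.1834 0.038 ] W [0.5252 0.1898 0.038 ] T [0.5336 0.1857 0.038 ]
knob S [0.4702 0.1863 0.062 ]
riser T [0.6166 0.2971 0.072 ] [0.6151 0.0757 0.072 ]
[[   0    0   75   80 3941]
 [   0    0   40    9  255]
 [  56    1    1    1    1]
 [  61    0    1    1    1]
 [  67    0    1    1    1]
 [  53    2    1    1    1]
 [  55    3    2    2    2]
 [  60    4    2    1    2]
 [  67    4    1    1    1]
 [  69    4    1    1    1]
 [  74    5    1    1    1]
 [  42    6    1    1    1]
 [  51    6    1    1    1]
 [  54    6    1    1    1]
 [  56    6    1    1    1]
 [  59    6    1    1    1]
 [  66    6    1    1    1]
 [  69    6    1    1    1]
 [  53    8    2    1    2]
 [  57   10    1    1    1]
 [  60   10    1    1    1]
 [  53   12    2    1    2]
 [  57   12    1    1    1]
 [  59   12    3    4    7]
 [  57   14    1    1    1]
 [  63   15    1    1    1]
 [  66   15    1    1    1]
 [  57   16    1    1    1]
 [  67   16    2    2    2]
 [  60   18    1    1    1]
 [  62   18    1    1    1]
 [   0   20   64   60 1698]
 [  60   20    2    3    3]
 [  61   25  
[... 1647 characters left out ...]
.    ]
 [348.5    258.5   ]
 [352.     258.    ]
 [358.     258.    ]
 [348.     261.    ]
 [352.     261.    ]
 [358.     261.    ]
 [350.     263.    ]
 [352.     265.    ]
 [349.     266.    ]
 [348.     271.    ]
 [350.     272.    ]
 [350.     275.    ]
 [344.     282.    ]
 [358.     282.    ]
 [347.     285.    ]
 [337.     294.3333]
 [326.5    298.    ]
 [333.     299.    ]
 [344.     299.    ]
 [316.3333 301.    ]
 [326.     301.    ]
 [336.     300.    ]
 [344.5    301.    ]
 [325.5    303.5   ]
 [336.5    303.25  ]
 [344.     303.    ]
 [347.     302.    ]
 [316.     305.5   ]
 [330.     305.    ]
 [349.     304.    ]
 [336.     307.    ]
 [344.7778 307.3889]
 [336.     309.    ]]
```

View pics/m3.png

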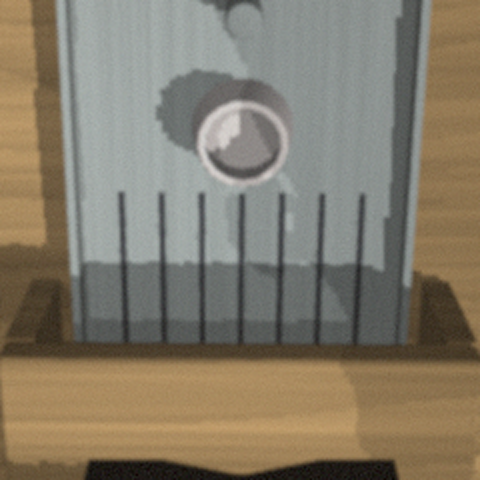

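Run:
```python
from h import *
np.set_printoptions(precision=4,suppress=True)
pos,q=r.get_tcp_pos(),r.get_tool_rot();W=wcal(snap('wrist'),pos,q)
print('cam',-W['R'].T@W['t'],'tcp',pos)
print('cup',atz(W,(321,271),.038),'knob',atz(W,(322.5,211),.062),'riser edge top',atz(W,(320,200+355/2),.072),'bottom',atz(W,(320,200+345/2),.056))
# view straight down over cup
c=np.array([.532,.187])
r.move_straight([.60,.188,.28],q,vel=.2)
r.dwell(.3)
pos,q=r.get_tcp_pos(),r.get_tool_rot();W=wcal(snap('wrist'),pos,q)
pickle.dump(W,open('w3.pkl','wb'))
for P in((.532,.187,.038),(.470,.187,.062),(.616,.187,.072)):print(proj(W,P))
u,v=proj(W,(.53,.187,.05)).astype(int);print(u,v)
y0=max(0,v-100);x0=max(0,u-100);print(x0,y0)
cv2.imwrite('pics/m4.png',cv2.resize(W['frame'][y0:y0+200,x0:x0+200,::-1],(600,600),interpolation=cv2.INTER_CUBIC))
```

```text
cam [0.3979 0.1905 0.3924] tcp [0.4674 0.1887 0.2497]
cup [0.5273 0.1893 0.038 ] knob [0.4666 0.1914 0.062 ] riser edge top [0.6155 0.1869 0.072 ] bottom [0.621  0.1868 0.056 ]
[316.7052 125.8397]
[315.0382  45.6273]
[318.2023 225.8041]
316 123
216 23
```

View pics/m4.png

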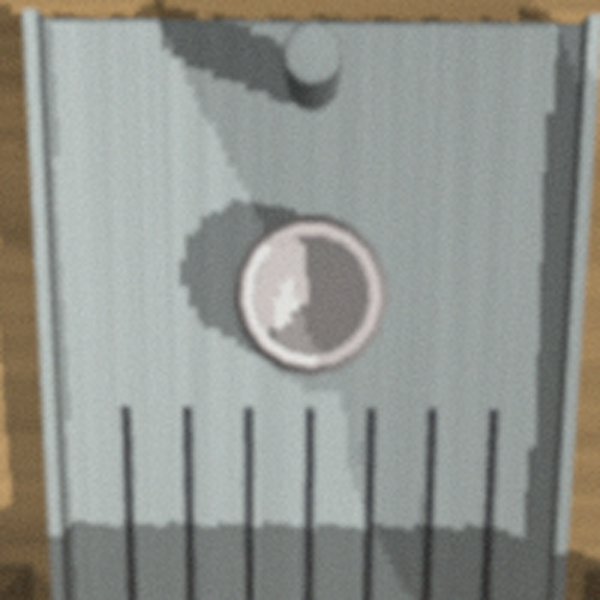

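Cup rim centre is at full (320,120.7) and the knob top at (320.3,41). Both wrist views agree on cup ≈ (0.5275,0.189) and pullout ≈ 0.117. Next I'll measure the infuser with the wrist camera from two stations.

Run:
```python
from h import *
np.set_printoptions(precision=4,suppress=True)
W=pickle.load(open('w3.pkl','rb'));print('cup',atz(W,(320,120.7),.038),'knob',atz(W,(320.3,41),.062))
q=[0,1,0,0];out=[];ims=[]
for p in([.48,-.33,.32],[.44,-.50,.32]):
    r.reach(p,q);r.dwell(.3)
    pos,qq=r.get_tcp_pos(),r.get_tool_rot();W=wcal(snap('wrist'),pos,qq);out.append(W)
    u,v=proj(W,(.508,-.43,.09)).astype(int);x0=min(max(0,u-100),440);y0=min(max(0,v-130),220);print(u,v,'origin',x0,y0)
    ims.append(cv2.resize(W['frame'][y0:y0+260,x0:x0+200,::-1],(400,520),interpolation=cv2.INTER_CUBIC))
cv2.imwrite('pics/m5.png',np.hstack(ims));pickle.dump(out,open('w4.pkl','wb'));print(r.get_time())
```

```text
cup [0.5276 0.19   0.038 ] knob [0.4667 0.1913 0.062 ]
211 231 origin 111 101
391 271 origin 291 141
15.2583
```

View pics/m5.png

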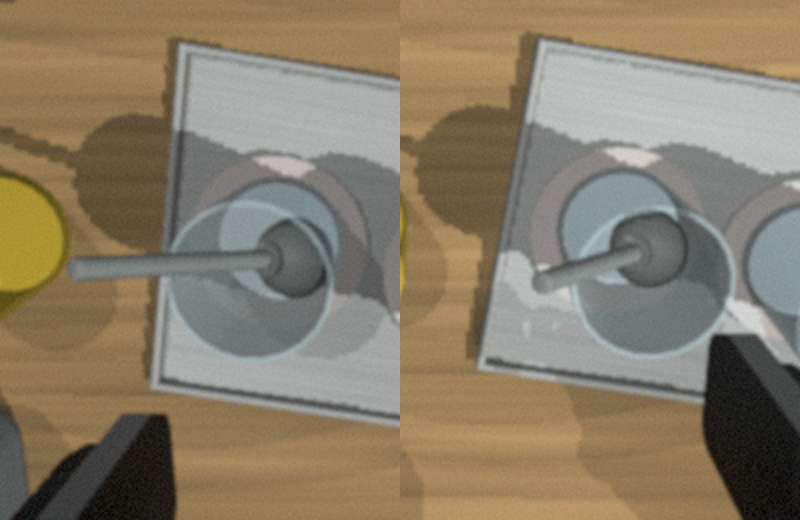

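Left picture: handle end at full (149.5,235.5), ball (258,230), rim centre (236.5,240.5). Right picture: handle end (362,281.5), ball (415.5,266), rim centre (418,282.5).

Run:
```python
from h import *
np.set_printoptions(precision=4,suppress=True)
A,B=pickle.load(open('w4.pkl','rb'))
tip=tri((A,(149.5,235.5)),(B,(362,281.5)));ball=tri((A,(258,230)),(B,(415.5,266)))
print('tip',tip,proj(A,tip),proj(B,tip),'\nball',ball,proj(A,ball),proj(B,ball),'at .036',atz(A,(258,230),.036),atz(B,(415.5,266),.036))
print('rim',tri((A,(236.5,240.5)),(B,(418,282.5))),atz(A,(236.5,240.5),.1),atz(B,(418,282.5),.1))
b=(atz(A,(258,230),.036)+atz(B,(415.5,266),.036))/2
a=tip-b;L=np.linalg.norm(a);a/=L;print('len',L,'tilt',np.degrees(np.arccos(a[2])),a)
g=b+a*(.022+.098)   # grasp point 15mm from end
for sgn in(1,-1):
    z=-a;y=np.cross([0,0,1],z);y/=np.linalg.norm(y);y*=sgn;x=np.cross(y,z)
    R=np.c_[x,y,z];q=Ro.from_matrix(R).as_quat();tcp=g+z*.019
    # upright
    zz=np.array([0,0,-1.]);
    xx=x-(x@zz)*zz;xx/=np.linalg.norm(xx);q2=Ro.from_matrix(np.c_[xx,np.cross(zz,xx),zz]).as_quat()
    print(sgn,'x',x,'q',q,'tcp',tcp,'q2',q2)
    for P,Q in((tcp-z*.06,q),(tcp,q),(tcp+[0,0,.12],q),([.528,.19,.30],q2),([.528,.19,.151],q2)):
        j=r.inverse_kinematics(list(P),list(Q));print(None if j is None else np.array(j))
```

```text
tip [ 0.4962 -0.4639  0.1466] [149.5538 235.2839] [361.9561 281.7106] 
ball [ 0.5198 -0.3945  0.0394] [257.9071 230.4034] [415.5897 265.6066] at .036 [ 0.5203 -0.3949  0.036 ] [ 0.5215 -0.3937  0.036 ]
rim [ 0.515  -0.4056  0.0987] [ 0.5137 -0.405   0.1   ] [ 0.5154 -0.406   0.1   ]
len 0.1329838217563473 tilt 33.72654182564515 [-0.1857 -0.5233  0.8317]
1 x [-0.2781 -0.7838 -0.5552] q [-0.5521  0.7817  0.1673  0.237 ] tcp [ 0.5021 -0.4472  0.12  ] q2 [-0.5769  0.8168  0.      0.    ]
[ 0.4481  0.9745  0.9246  1.5803 -1.0274  1.6123 -1.8166]
[ 0.4777  0.945   0.7374  1.6506 -0.9952  1.4306 -1.8499]
[ 0.3971  0.8664  0.9258  1.5856 -0.9709  1.6366 -1.9106]
[-0.1602  0.3504 -0.3848  1.882   0.1603  0.9391  2.1817]
[-0.2275  0.5269 -0.3123  2.0377  0.2708  0.6157  2.0781]
-1 x [0.2781 0.7838 0.5552] q [ 0.7817  0.5521  0.237  -0.1673] tcp [ 0.5021 -0.4472  0.12  ] q2 [0.8168 0.5769 0.     0.    ]
[ 0.6118  0.846   0.5521  1.5684 -0.8338  1.406   1.1474]
[ 0.5909  0.8751  0.5069  1.6424 -0.8709  1.3025  1.1786]
[ 0.5471  0.7548  0.5904  1.5751 -0.8134  1.4656  1.0723]
[-0.7506  0.343   0.4126  1.9176 -0.171   0.9149 -0.5956]
[-0.8141  0.5689  0.5451  2.0748 -0.4968  0.6262 -0.2689]
```

```bash
cat > plan.py <<'E'
from h import *
np.set_printoptions(precision=4,suppress=True)
A,B=pickle.load(open('w4.pkl','rb'))
tip=tri((A,(149.5,235.5)),(B,(362,281.5)));b=(atz(A,(258,230),.036)+atz(B,(415.5,266),.036))/2
a=tip-b;a/=np.linalg.norm(a);g=b+a*.120
z=-a;y=-np.cross([0,0,1],z);y/=np.linalg.norm(y);x=np.cross(y,z)
q=Ro.from_matrix(np.c_[x,y,z]).as_quat();tcp=g+z*.019
zz=np.array([0,0,-1.]);xx=x-(x@zz)*zz;xx/=np.linalg.norm(xx);R2=np.c_[xx,np.cross(zz,xx),zz];q2=Ro.from_matrix(R2).as_quat()
E
python3 - <<'E'
from plan import *
r.reach(tcp-z*.08,q)
r.move_straight(tcp,q,vel=.06)
print(r.get_tcp_pos()-tcp,r.get_contact_force())
r.grab(40)
print('w',r.get_gripper_width(),r.get_grasp_force(),r.get_contact_force())
r.move_straight(tcp+[0,0,.15],q,vel=.06)
print('w',r.get_gripper_width(),r.get_contact_force(),r.get_time())
S=snap('scene');T=snap('top');pickle.dump((S,T),open('st3.pkl','wb'))
bb=b+[0,0,.15]
ims=[]
for P in(S,T):
    u,v=proj(P,bb).astype(int);print(u,v)
    ims.append(cv2.resize(P['frame'][v-60:v+60,u-50:u+50,::-1],(400,480),interpolation=cv2.INTER_CUBIC))
cv2.imwrite('pics/m6.png',np.hstack(ims))
E
```

```text
[-0.0001 -0.0004  0.0003] [ 0.1867 -0.1087  0.6131]
w 0.008767654902880891 38.896992802619934 [-0.8775  0.2626  0.9944]
w 0.008877955258188885 [-0.3867  0.3137 -1.1544] 21.275
248 290
421 236
```

View pics/m6.png

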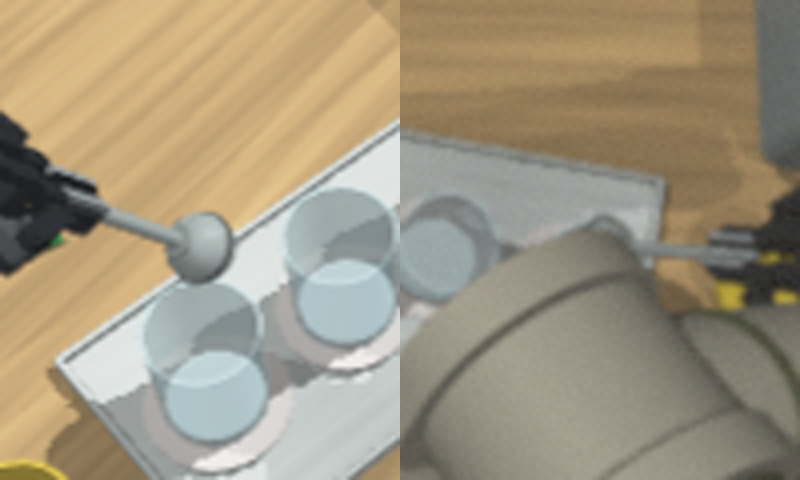

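The infuser is held and the ball is clear of the glass, which is still standing. Next: turn it upright and carry it to the cup.

Run:
```python
from plan import *
c=np.array([.5276,.1895])
r.move_straight([.52,-.36,.36],q2,vel=.1)
r.move_straight([*c,.36],q2,vel=.18)
H=.05+.101
r.move_straight([*c,H+.045],q2,vel=.12)
r.dwell(.3)
pos,qq=r.get_tcp_pos(),r.get_tool_rot()
S=snap('scene');W=wcal(snap('wrist'),pos,qq);T=snap('top');pickle.dump((S,W,T,pos,qq),open('st4.pkl','wb'))
ims=[]
for P in(S,W):
    u,v=proj(P,[*c,.12]).astype(int);x0=np.clip(u-50,0,540);y0=np.clip(v-75,0,330);print('o',x0,y0,proj(P,[*c,.095]),proj(P,[*c,.215]))
    ims.append(cv2.resize(P['frame'][y0:y0+150,x0:x0+100,::-1],(400,600),interpolation=cv2.INTER_CUBIC))
cv2.imwrite('pics/m7.png',np.hstack(ims));print(r.get_gripper_width(),r.get_time(),pos,qq)
```

```text
o 334 104 [383.1512 185.3323] [387.8875 155.7376]
o 270 180 [320.6231 242.6041] [320.7871 341.8857]
0.009226434095585444 27.9583 [0.5277 0.1896 0.1963] [ 0.8168  0.5769  0.0002 -0.    ]
```

View pics/m7.png

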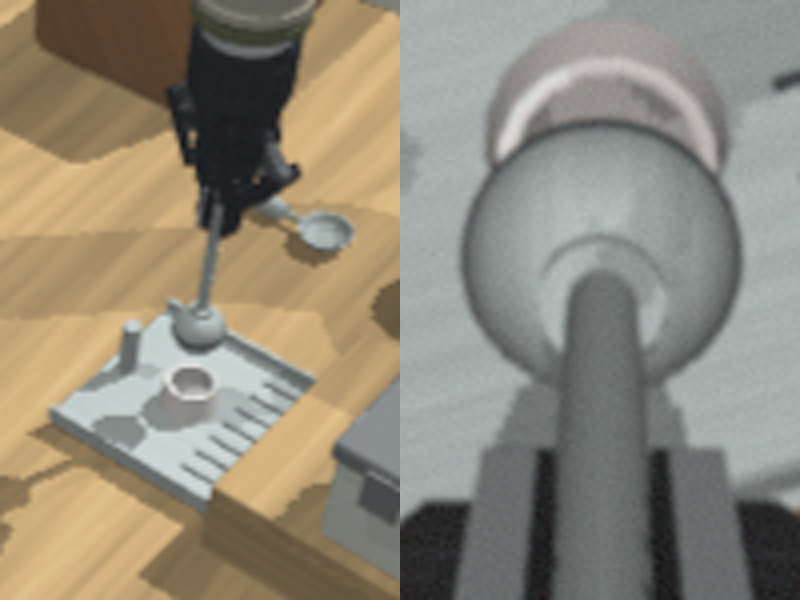

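Run:
```python
from plan import *
S,W,T,pos,qq=pickle.load(open('st4.pkl','rb'))
ball=tri((S,(384,184.5)),(W,(320.3,243.75)));print('ball',ball,proj(S,ball),proj(W,ball))
print('W ball at z .0953',atz(W,(320.3,243.75),pos[2]-.101),'S',atz(S,(384,184.5),pos[2]-.101))
print('cup S',atz(S,(381.5,199.5),.038))
th=np.linspace(0,2*np.pi,361);rim=np.array([proj(W,[.5276+.021*np.cos(t),.1895+.021*np.sin(t),.038]) for t in th])
rc=(rim-[270,180])*4+[400,0];print('pred rim crop: left,right,top',rc[:,0].min(),rc[:,0].max(),rc[:,1].min(),'axes',Ro.from_quat(qq).as_matrix()[:2,:2])
```

```text
ball [0.5285 0.1903 0.0991] [383.6995 184.3783] [321.6238 242.7035]
W ball at z .0953 [0.5272 0.1889 0.0953] S [0.5277 0.1941 0.0953]
cup S [0.5323 0.1847 0.038 ]
pred rim crop: left,right,top 489.9721439178993 714.7397062204755 54.18943326463432 axes [[ 0.3343  0.9425]
 [ 0.9425 -0.3343]]
```

The wrist view shows the ball centred on the tool axis (tilt under 0.01 rad) and the cup within about 1 mm of the target. Now I'll lower it with force feedback.

Run:
```python
from plan import *
c=np.array([.5285,.189]);H=.151
r.move_straight([*c,H+.012],q2,vel=.06);r.dwell(.3)
f0=np.array(r.get_contact_force());print(f0)
h=.012
while h>-.008:
    h-=.001;r.move_straight([*c,H+h],q2,vel=.015);r.dwell(.1)
    f=np.array(r.get_contact_force())-f0;print(round(h,3),f,np.array(r.get_tcp_pos())-[*c,H])
    if f[2]>3: break
print(r.get_gripper_width(),r.get_time())
pos,qq=r.get_tcp_pos(),r.get_tool_rot();S=snap('scene');W=wcal(snap('wrist'),pos,qq)
cv2.imwrite('pics/m8.png',np.hstack([cv2.resize(S['frame'][120:240,340:440,::-1],(400,480),interpolation=cv2.INTER_CUBIC),cv2.resize(W['frame'][180:300,270:370,::-1],(400,480),interpolation=cv2.INTER_CUBIC)]))
```

```text
[ 0.2712  0.3617 -1.1753]
0.011 [-0.7912  0.3774  0.7763] [-0.    -0.     0.011]
0.01 [-0.6086 -0.7193  0.4063] [-0.   -0.    0.01]
0.009 [-0.01   -0.7708 -0.1961] [0.    0.    0.009]
0.008 [-0.5589 -0.7415  1.0997] [-0.    -0.     0.008]
0.007 [-0.9857 -0.2259  0.2109] [ 0.    -0.     0.007]
0.006 [-0.2644 -0.8158  0.2935] [0.    0.    0.006]
0.005 [-0.1265 -0.1911  0.4427] [ 0.    -0.     0.005]
0.004 [ 0.2706 -0.7503  1.2189] [0.    0.    0.004]
0.003 [ 0.4517  0.0759 -0.2103] [ 0.    -0.     0.003]
0.002 [-0.3976 -0.251  -0.0762] [-0.    -0.     0.002]
0.001 [-0.798  -1.2833  0.6376] [ 0.    -0.     0.001]
-0.0 [ 0.439  -0.0721  0.0923] [ 0.  0. -0.]
-0.001 [0.2555 0.514  1.0231] [ 0.0001  0.0001 -0.001 ]
-0.002 [-1.2535  0.1306  7.0453] [ 0.0003  0.0002 -0.0016]
0.00867069069557621 33.8583
```

View pics/m8.png

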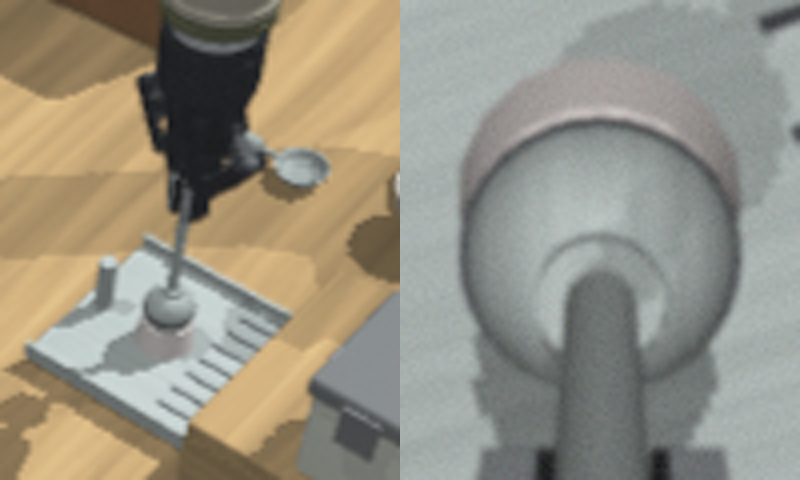

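The ball sits centred in the cup ring and contact is firm. I'll relax the preload, release, retreat and verify.

Run:
```python
from plan import *
c=np.array([.5287,.1891])
r.move_straight([*c,.1496],q2,vel=.01);r.dwell(.3)
print(r.get_contact_force());r.ungrasp();r.dwell(.5)
r.move_straight([*c,.33],q2,vel=.1)
r.dwell(.3)
pos,qq=r.get_tcp_pos(),r.get_tool_rot();S=snap('scene');W=wcal(snap('wrist'),pos,qq)
print('pred W ball,tip',proj(W,[*c,.05]),proj(W,[*c,.185]),'S',proj(S,[*c,.05]),proj(S,[*c,.185]),r.get_time())
cv2.imwrite('pics/m9.png',np.hstack([cv2.resize(S['frame'][120:240,340:440,::-1],(400,480),interpolation=cv2.INTER_CUBIC),cv2.resize(W['frame'][140:380,220:420,::-1],(400,480),interpolation=cv2.INTER_CUBIC)]))
```

```text
[0.0573 0.9892 3.4184]
pred W ball,tip [320.6613 194.2017] [320.7035 225.3743] S [381.7497 195.6511] [386.8747 163.7516] 38.0833
```

View pics/m9.png

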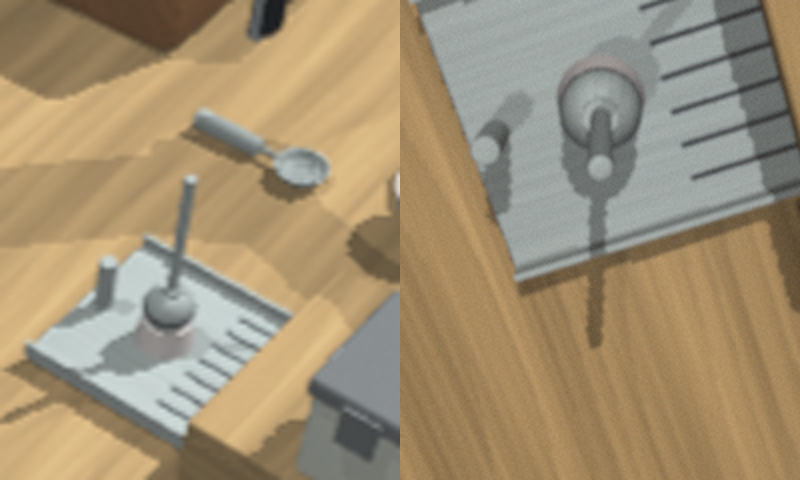

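The infuser stands upright in the cup. In the wrist view the ball is at (320,192.5) and the handle end at (320,223.5); the predictions for exactly upright were (320.7,194.2) and (320.7,225.4). The tray is out and the fingers are clear.

```bash
python3 -c "
from rig import r
print(r.finish_job())"
```

```text
the job is handed in; nothing more can be done
None
```

I pulled the tray out to its stop, seated the steel infuser upright in the drip cup and released it, then handed the job in; the hand-in returned no verdict, but my last pictures show it upright with the fingers clear.

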